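# Press the vial caps home under the lab frame

### The job

The four vials in the sloping rack have their push-on caps only half on: press every cap down along its vial until it sits fully home on the shoulder, firmly but gently, for the glass cracks if it is pushed too hard. Work slantwise under the rod without knocking the frame, leave the bottle, flask and jar standing where they are, and come away so that the vials spring back up.

Things in the scene. Friction and masses are not known exactly. Their poses are not given: they have to be found in the camera images.
- rack: grey and aluminium vial rack, fixed to the bench, 270 mm long along its own y, 150 mm deep. Origin: centre of its underside on the bench. Its sloping deck leans 24 degrees so that the four vials lean back towards the rack's own -x (the robot's side). The vials pass through the deck at 107 mm above the bench, in a row along the rack's y, 58 mm apart (y = -87, -29, 29, 87 mm); which vial stands in which place varies.
- frame: fixed steel lab frame over the rack: a horizontal rod 13 mm thick along the rack's y, its centre 335 mm above the bench and 32 mm to the robot's side (own -x) of the origin, on two 13 mm uprights at y = +-250 mm, 19 mm to the robot's side of the origin. Origin on the bench at the rack's origin, same axes as the rack. The rod stands above the caps, so they can only be reached slantwise beneath it, along their own lean, from the robot's side.
- cap_a_top (a point): centre of the flat top of a white push-on cap 22 mm in diameter and 16 mm high, on an amber glass vial. z points out of the cap along the vial's axis (24 degrees from vertical, leaning to the robot's side), y along the rack's row. With the cap home and nothing pressing, this point is 36 mm beyond the deck along that axis.
- cap_a (a joint): how far that 22 mm cap stands off its vial's shoulder, m: 0 = fully home on its hard stop, up to 0.009. Starts 3 to 8 mm proud. The cap is a tight friction fit: it stays where it is left and moves on only while pushed along the vial with more than some 5 to 14 N (it differs from cap to cap).
- vial_a (a joint): how far the vial under the 22 mm cap has sunk with its sprung seat, m, along the vial's axis: 0 = risen, at most 0.018. The seat has 2 N of preload and then gives about 1 to 7 N per mm, differing from vial to vial, and rises again when let go, so the whole vial sinks (up to 16 mm under 18 N) before and while the cap moves on. A steady push of 17 to 22 N seats any of the caps. A load of more than 35 N on the vial or cap would crack the glass.
- cap_b_top (a point): centre of the flat top of a white push-on cap 26 mm in diameter and 16 mm high, on an amber glass vial. z points out of the cap along the vial's axis (24 degrees from vertical, leaning to the robot's side), y along the rack's row. With the cap home and nothing pressing, this point is 41 mm beyond the deck along that axis.
- cap_b (a joint): how far that 26 mm cap stands off its vial's shoulder, m: 0 = fully home on its hard stop, up to 0.009. Starts 3 to 8 mm proud. The cap is a tight friction fit: it stays where it is left and moves on only while pushed along the vial with more than some 5 to 14 N (it differs from cap to cap).
- vial_b (a joint): how far the vial under the 26 mm cap has sunk with its sprung seat, m, along the vial's axis: 0 = risen, at most 0.018. The seat has 2 N of preload and then gives about 1 to 7 N per mm, differing from vial to vial, and rises again when let go, so the whole vial sinks (up to 16 mm under 18 N) before and while the cap moves on. A steady push of 17 to 22 N seats any of the caps. A load of more than 35 N on the vial or cap would crack the glass.
- cap_c_top (a point): centre of the flat top of a white push-on cap 31 mm in diameter and 16 mm high, on an amber glass vial. z points out of the cap along the vial's axis (24 degrees from vertical, leaning to the robot's side), y along the rack's row. With the cap home and nothing pressing, this point is 46 mm beyond the deck along that axis.
- cap_c (a joint): how far that 31 mm cap stands off its vial's shoulder, m: 0 = fully home on its hard stop, up to 0.009. Starts 3 to 8 mm proud. The cap is a tight friction fit: it stays where it is left and moves on only while pushed along the vial with more than some 5 to 14 N (it differs from cap to cap).
- vial_c (a joint): how far the vial under the 31 mm cap has sunk with its sprung seat, m, along the vial's axis: 0 = risen, at most 0.018. The seat has 2 N of preload and then gives about 1 to 7 N per mm, differing from vial to vial, and rises again when let go, so the whole vial sinks (up to 16 mm under 18 N) before and while the cap moves on. A steady push of 17 to 22 N seats any of the caps. A load of more than 35 N on the vial or cap would crack the glass.
- cap_d_top (a point): centre of the flat top of a white push-on cap 36 mm in diameter and 16 mm high, on an amber glass vial. z points out of the cap along the vial's axis (24 degrees from vertical, leaning to the robot's side), y along the rack's row. With the cap home and nothing pressing, this point is 51 mm beyond the deck along that axis.
- cap_d (a joint): how far that 36 mm cap stands off its vial's shoulder, m: 0 = fully home on its hard stop, up to 0.009. Starts 3 to 8 mm proud. The cap is a tight friction fit: it stays where it is left and moves on only while pushed along the vial with more than some 5 to 14 N (it differs from cap to cap).
- vial_d (a joint): how far the vial under the 36 mm cap has sunk with its sprung seat, m, along the vial's axis: 0 = risen, at most 0.018. The seat has 2 N of preload and then gives about 1 to 7 N per mm, differing from vial to vial, and rises again when let go, so the whole vial sinks (up to 16 mm under 18 N) before and while the cap moves on. A steady push of 17 to 22 N seats any of the caps. A load of more than 35 N on the vial or cap would crack the glass.
- amber_bottle: loose amber reagent bottle, 72 mm in diameter, 150 mm tall, to the -y side of the rack. A bystander, to be left alone. Origin: centre of its underside, z up.
- flask: loose conical glass flask, 80 mm in diameter, 108 mm tall, to the +y side of the rack. A bystander, to be left alone. Origin: centre of its underside, z up.
- spare_jar: loose small glass jar, 48 mm in diameter, 60 mm tall, behind the rack. A bystander, to be left alone. Origin: centre of its underside, z up.

How it is judged:
By the outcome, as a careful person would: the job done as asked, in the order asked, and still so for the second after the job is handed in, with the robot touching nothing.
It also fails if it takes over 48 s, if anything falls off the work surface, if the arm or the gripper's body presses on something with over 40 N, if the wrist force passes 120 N, or if a joint passes its speed limit or range.

### The arm

A 7-joint arm with a two-finger parallel gripper is mounted at the origin on the work surface. World frame = base frame: x ahead of the robot, y to its left, z up, the work surface at z = 0. Lengths are in m, angles in rad, forces in N, time in s.
With the tool pointing down it reaches from about 0.35 to 0.9 m from the base axis. Payload 7.2 kg.
Tool frame: the origin (TCP) lies at the very end of the fingers, on their centre line; the grasp point (between the pads) lies 19 mm behind it (arm.grasp_offset is the distance from the TCP to the grasp point, in m); z points along the fingers, y is the line along which they close (so a half turn about z gives the same grasp; the last joint's range is limited). The gripper opens to 88 mm and grips with 3 to 60 N. Pads are 20 mm wide; open, the fingers measure 115 mm over their backs; the gripper's body (75 mm by 178 mm) begins 61 mm behind the grasp point.
Start: joints at [-1.387, 0.411, -0.013, 1.596, 0.006, 1.134, -0.082], TCP at [0.156, 0.605, 0.223] pointing down, gripper open.
Joint ranges: [-2.95, 2.95], [-0.29, 1.99], [-1.47, 1.44], [0.14, 2.54], [-1.03, 4.17], [0.13, 1.85], [-2.86, 2.86]. Speed limits (rad/s): [2.39, 2.39, 3.01, 3.01, 3.14, 3.14, 3.14].

### API

Orientations are given as a 3x3 rotation matrix whose columns are the frame's x, y, z axes.
In Python, from plant import arm gives the robot as it stands. The module is installed in compiled form; this text tells all that it offers.
- The arm moves only by the shell command python3 -m pendant 'ROWS' [OPENING]. ROWS is JSON, a list of rows, each a list of 4 numbers: the shift along the tool's x, y, z in mm, then the turn about the tool's z in degrees. In form: [[x, y, z, spin], ...]. A call has 1 to 20 rows; each row shifts and turns the commanded pose from where the row before left it, along the tool's axes as they then stand; what a row does not reach is not made up. A row lasts 1/10 s, in which the tool goes at most 50 mm and 8.59 degrees, less where a joint would pass 70% of its speed; a pose out of reach is approached as far as the arm can. A call is refused whole if a number of a shift passes 50 or a number of a turn 8.59, either way. A call with a gripper value outside its range is refused whole. OPENING is the opening, from -1 (shut) to 1 (fully open), so that 0 is half open, set as the call begins (- or left out, the last holds). The fingers move at their own pace and stop on an object; the grip force is fixed at half the most. Time passes only in rows, so rows that do not move let the fingers close. It gives the time, the measured TCP pose, the force, the opening and the grip force at its end, in the units of the state.
- arm.sense(): the state, without advancing time (a new reading comes with each control period).
- arm.snapshot(name): name is "scene" or "side" or "wrist"; returns (picture, depth): 384x512x3 uint8, blue, green, red; 384x512 float32, m along the optical axis (not along the pixel's ray), 0 where there is no reading.
- arm.get_calibration(name): a dict with "fov_y" (degrees; the focal length in pixels is half the picture's height over the tangent of half this angle, whatever the lens; pixels are square), "cx", "cy" (the principal point, pixels), "R" (3x3) and "t" (3): a world point X has camera coordinates R X + t. Camera axes: x right, y down, z forward; pixel columns grow to the right and rows downward; lengths in m; the calibration is good to about 2 mm. A picture is of the moment at which its call begins: read the wrist's pose just before it. get_calibration takes no time and is no camera call; for the wrist camera it gives the pose at the moment of the call.
- arm.close_job(): hands the job in; it is judged then, once.
The state is a dict: "clock": time; "joint_pos": joint angles; "qd": joint speeds; "tau": joint torques, N m; "position": TCP position; "tool_rot": TCP orientation; "ft_force": force on the tool from outside, world axes, zero at the start; "torque": the same for the moment, N m; "opening": finger opening in m; "finger_force": force on a finger pad.
Only numpy, scipy, OpenCV 4.12 (cv2) and the standard library are available. Lean on these libraries where they do the work, as an engineer would, in place of code of your own. Each camera call takes 0.05 s, during which the arm holds its last target. There are 200 camera calls.

## Working session

There is one attempt and no reset: what is moved stays moved. The work goes in short steps, Python scripts to look and compute and a shell command to move; the robot and the scene stay as the last step left them, time stands still between calls to the robot, and variables do not carry over. Pictures are saved under pics/ and viewed, at most 10 in all, crops included, and the job is handed in when it is done.

```bash
mkdir -p pics; python3 - <<'E'
from plant import arm
import cv2,numpy as np
s=arm.sense();print(s)
ims=[]
for n in("scene","side"):
    p,d=arm.snapshot(n);c=arm.get_calibration(n);np.savez(f"{n}.npz",p=p,d=d,**c)
    print(n,c);cv2.imwrite(f"pics/{n}0.png",cv2.resize(p,(800,600),interpolation=cv2.INTER_CUBIC))
    print((d>0).mean())
E
```

```text
{'clock': 0.0, 'joint_pos': array([-1.3871799 ,  0.41191955, -0.01272081,  1.59702077,  0.00557468,
        1.1343096 , -0.08220444]), 'qd': array([-6.95454040e-05, -1.07298952e-03, -2.66623618e-05,  3.99667453e-04,
        1.05837004e-03,  7.65090443e-05, -5.32838891e-04]), 'tau': array([-3.32082791e-04, -5.87957704e+01,  6.41721133e-01, -2.91064811e+01,
       -5.37423429e-02,  1.81322865e-02,  1.31402185e-04]), 'position': array([0.15562969, 0.60479435, 0.22180632]), 'tool_rot': array([[-9.68465784e-01,  2.49146390e-01, -3.17762019e-04],
       [ 2.49146577e-01,  9.68464482e-01, -1.59069280e-03],
       [-8.85741378e-05, -1.61970087e-03, -9.99998684e-01]]), 'ft_force': array([0.05737222, 0.15232592, 0.4372709 ]), 'torque': array([ 0.01430323,  0.00526282, -0.01309427]), 'finger_force': 0.0, 'opening': 0.08809827272855882}
scene {'fov_y': 48.644671562319395, 'cx': 252.6821566614232, 'cy': 191.03437476198923, 'R': array([[-0.28187883,  0.95943795, -0.00481155],
       [ 0.65078616,  0.18750851, -0.73574312],
       [-0.70499766, -0.2105217 , -0.67724362]]), 't': array([ 0.1627785 , -0.36291765,  1.83206843])}
0.9961039225260416
side {'fov_y': 54.93469468667152, 'cx': 260.3271354115004, 'cy': 186.9706344887322, 'R': array([[ 0.99789821, -0.0630137 , -0.01511376],
       [-0.04448202, -0.49650294, -0.86689456],
       [ 0.04712221,  0.86574482, -0.49826238]]), 't': array([-0.66482585,  0.13902746,  1.10063869])}
0.9960683186848959
```

View pics/scene0.png

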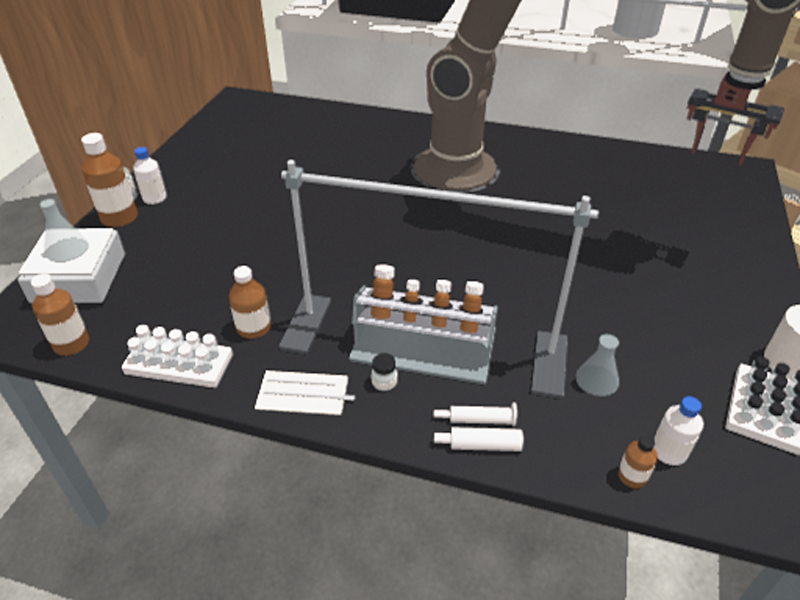

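View pics/side0.png

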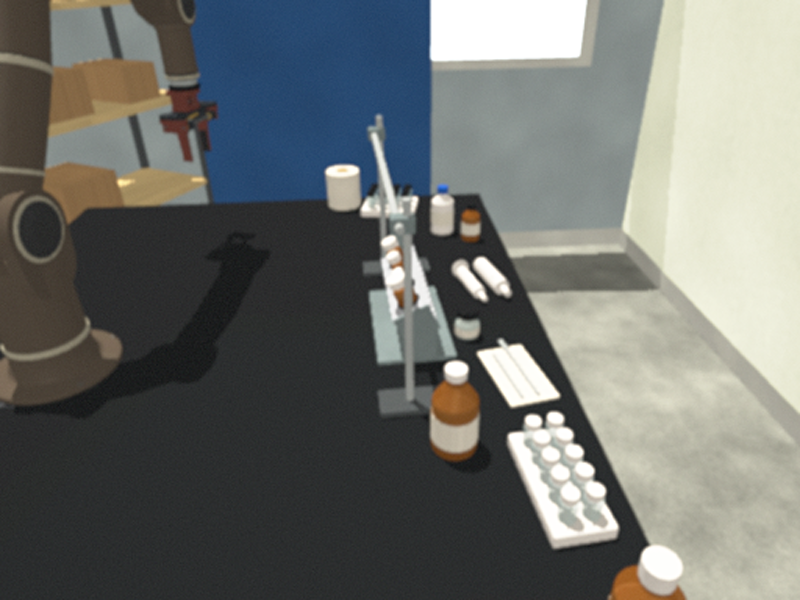

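```bash
ls -la; python3 -m pendant --help | head -30; python3 -c "
from plant import arm;print([a for a in dir(arm) if a[0]!='_'], arm.sense()['clock'])"
```

```text
total 2708
drwxr-xr-x  3 agent agent    4096 Nov 30 10:44 .
drwxr-xr-x 23 root  root     4096 Nov 30 10:44 ..
drwxr-xr-x  2 agent agent    4096 Nov 30 10:44 pics
-rw-r--r--  1 agent agent 1378048 Nov 30 10:44 scene.npz
-rw-r--r--  1 agent agent 1378048 Nov 30 10:44 side.npz
['PlanningError', 'close_job', 'get_calibration', 'grasp_offset', 'sense', 'snapshot'] 0.1invalid input: not JSON, or not a number
```

```bash
cat > u.py <<'E'
import numpy as np,cv2
def load(n): 
    z=np.load(n+".npz");return {k:z[k] for k in z.files}
def f(c): return 192/np.tan(np.radians(float(c['fov_y'])/2))
def bp(c,u,v,d):
    F=f(c);X=np.stack([(u-c['cx'])/F*d,(v-c['cy'])/F*d,d],-1);return (X-c['t'])@c['R']
def ray(c,u,v):
    o=-c['R'].T@c['t'];r=bp(c,np.array(u,float),np.array(v,float),np.array(1.))-o;return o,r
def onz(c,u,v,z):
    o,r=ray(c,u,v);return o+r*(z-o[2])/r[2]
def tri(a,b):
    (o1,r1),(o2,r2)=a,b;A=np.stack([r1,-r2],1);s=np.linalg.lstsq(A,o2-o1,rcond=None)[0]
    p,q=o1+s[0]*r1,o2+s[1]*r2;return (p+q)/2,np.linalg.norm(p-q)
def proj(c,X):
    x=c['R']@X+c['t'];return f(c)*x[:2]/x[2]+[c['cx'],c['cy']]
E
python3 - <<'E'
from u import *
for n,box in(("scene",(225,160,320,205)),("side",(235,140,275,195))):
    c=load(n);p=c['p'];hsv=cv2.cvtColor(p,cv2.COLOR_BGR2HSV)
    m=((hsv[...,2]>165)&(hsv[...,1]<50)).astype(np.uint8)
    M=np.zeros_like(m);x0,y0,x1,y1=box;M[y0:y1,x0:x1]=m[y0:y1,x0:x1]
    k,l,s,ce=cv2.connectedComponentsWithStats(M)
    vv,uu=np.mgrid[:384,:512];P=bp(c,uu,vv,c['d'])
    for i in range(1,k):
        if s[i,4]>12:
            q=P[l==i];print(n,s[i],ce[i].round(1),np.median(q,0).round(3),q[:,2].max().round(3))
    cv2.imwrite(f"pics/{n}c.png",cv2.resize(p[y0-15:y1+10,x0-15:x1+15],None,fx=6 if n=="scene" else 8,fy=6 if n=="scene" else 8,interpolation=cv2.INTER_CUBIC))
    # rod points by depth
    q=P[(P[...,2]>.325)&(P[...,2]<.347)&(P[...,0]>.45)&(P[...,0]<.85)&(abs(P[...,1])<.45)]
    if len(q)>20:
        A=np.polyfit(q[:,1],q[:,0],1);print(n,"rod",len(q),A,q.min(0),q.max(0))
    g=P[(P[...,2]>.02)&(P[...,2]<.3)&(P[...,0]>.4)&(P[...,0]<.9)]
    up=P[(P[...,2]>.2)&(P[...,2]<.3)&(P[...,0]>.4)&(P[...,0]<.9)&(abs(P[...,1])<.45)]
    for sg in(-1,1):
        w=up[up[:,1]*sg>0.05]
        if len(w):print("upright",len(w),np.median(w,0).round(3))
E
```

```text
scene [240 169  12  10  96] [245.6 173.3] [0.658 0.    0.158] 0.975
scene [260 179   8   8  50] [263.9 182.1] [0.66  0.058 0.139] 0.146
scene [279 179  10   8  67] [283.3 182.5] [0.654 0.115 0.147] 0.975
scene [298 180  11   9  87] [303.2 184. ] [0.651 0.173 0.151] 0.159
scene [228 184  90  21 510] [272.3 195.9] [0.688 0.088 0.115] 0.975
scene [229 203  11   2  15] [233.1 203.7] [ 0.715 -0.022  0.081] 0.086
scene rod 1089 [-0.05410526  0.6446387 ] [ 0.61062928 -0.18990372  0.3250064 ] [0.67397341 0.36032353 0.34696233]
upright 124 [ 0.665 -0.161  0.253]
upright 146 [0.638 0.336 0.251]
side [253 143   5   4  14] [254.6 144.4] [ 0.647 -0.186  0.34 ] 0.341
side [244 150  11  11  80] [248.6 154.8] [0.642 0.167 0.151] 0.162
side [263 157  12  38 250] [267.9 178.7] [0.694 0.047 0.12 ] 0.659
side [237 161  23  34 403] [249.1 179.1] [0.638 0.107 0.098] 0.659
side rod 455 [-0.0559063   0.64061077] [ 0.60940798 -0.19048726  0.32511935] [0.67113604 0.33221503 0.34697847]
upright 205 [ 0.661 -0.168  0.255]
upright 46 [0.63  0.333 0.23 ]
```

```bash
python3 -m pendant '[[0,0,0,0]]'
```

```text
clock: 0.2
position: [0.1557, 0.605, 0.2222]
tool_rot: [[-0.968, 0.249, -0.0], [0.249, 0.968, -0.001], [-0.0, -0.001, -1.0]]
ft_force: [0.0, -0.0, 0.1]
opening: 0.0875
finger_force: 0.0
```

Scene view: caps at (384,271), (413,286), (443,287), (474,288), with the biggest on the -y side, so the order along y is d, a, b, c. The rod runs above them from (293,178) to (584,210), with a yaw of about +3.1°. The pendant has no tilt command. I'll align over the rack's azimuth first, then see whether the wrist's range limit can give the tilt.

```bash
python3 -m pendant '[[0,0,-40,-5.9],[0,0,-40,-5.9],[0,0,-40,-5.9],[-17.5,-39.5,-5,0],[-17.5,-39.5,-5,0],[-17.5,-39.5,-5,0],[-17.5,-39.5,-5,0],[-17.5,-39.5,-5,0],[-17.5,-39.5,-5,0],[-17.5,-39.5,-5,0],[-17.5,-39.5,-5,0],[-17.5,-39.5,-5,0],[-17.5,-39.5,-5,0],[-17.5,-39.5,-5,0],[-17.5,-39.5,-5,0],[-17.5,-39.5,-5,0],[-17.5,-39.5,-5,0],[-17.5,-39.5,-5,0]]' -1; python3 -c "
from plant import arm;s=arm.sense();print(s['joint_pos'].round(3),s['position'])"
```

```text
clock: 2.0
position: [0.4519, 0.0269, 0.418]
tool_rot: [[-0.998, -0.057, 0.001], [-0.057, 0.998, 0.001], [-0.001, 0.0, -1.0]]
ft_force: [0.7, 0.5, -0.8]
opening: 0.0004
finger_force: 0.0
[-0.702 -0.035  0.526  1.689  0.017  1.482  1.45 ] [0.45193309 0.02690383 0.41801748]
```

View pics/scenec.png

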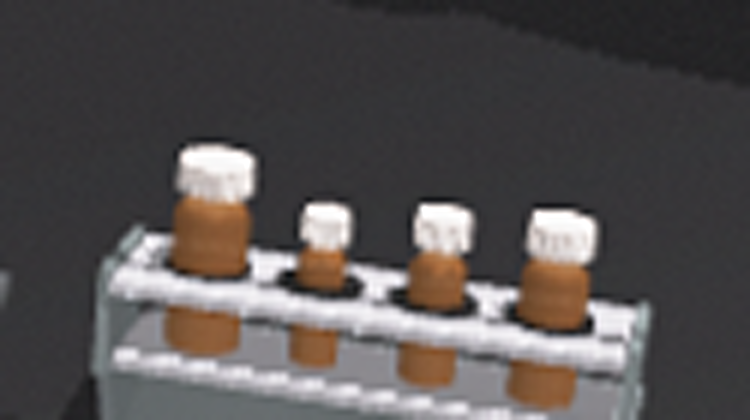

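The crop confirms the order by width: d at (217,172), a (326,225), b (443,228), c (560,236). Next I'll push past the wrist limit in free air.

```bash
python3 -m pendant '[[0,0,-40,0],[0,0,-40,0],[0,0,-40,0],[0,0,-40,0],[0,0,-40,0],[0,0,-40,0],[0,0,-40,0]]'; python3 -c "
from plant import arm;s=arm.sense();print(s['joint_pos'].round(3),s['position'])"
```

```text
clock: 2.7
position: [0.4516, 0.0292, 0.6195]
tool_rot: [[-0.995, -0.059, 0.078], [-0.058, 0.998, 0.014], [-0.079, 0.009, -0.997]]
ft_force: [-0.5, -0.5, 0.1]
opening: 0.0006
finger_force: 0.0
[-0.211 -0.006  0.039  1.216  0.     1.852  1.458] [0.45157453 0.02921097 0.61946533]
```

```bash
python3 -m pendant '[[0,0,-40,0],[0,0,-40,0],[0,0,-40,0]]'; python3 -c "
from plant import arm;s=arm.sense();print(s['joint_pos'].round(3),s['position'])"
```

```text
clock: 3.0
position: [0.4436, 0.0267, 0.6537]
tool_rot: [[-0.987, -0.058, 0.151], [-0.055, 0.998, 0.026], [-0.152, 0.017, -0.988]]
ft_force: [0.3, -0.4, -0.6]
opening: 0.0001
finger_force: 0.0
[ 0.294 -0.021 -0.439  1.154 -0.013  1.852  1.477] [0.44363545 0.02665722 0.65368811]
```

```bash
python3 -m pendant '[[-30,0,-30,0],[-30,0,-30,0],[-30,0,-30,0]]'; python3 -c "
from plant import arm;s=arm.sense();print(s['joint_pos'].round(3),s['position'])"
```

```text
clock: 3.3
position: [0.4863, 0.0214, 0.6755]
tool_rot: [[-0.979, -0.051, 0.196], [-0.045, 0.998, 0.036], [-0.198, 0.026, -0.98]]
ft_force: [1.1, -1.1, -0.9]
opening: 0.0003
finger_force: 0.0
[-0.21   0.019  0.076  1.07  -0.011  1.852  1.481] [0.48625124 0.02135093 0.67554807]
```

```bash
python3 -m pendant '[[-30,0,-40,0],[-30,0,-40,0],[-30,0,-40,0],[-30,0,-40,0]]'; python3 -c "
from plant import arm;s=arm.sense();print(s['joint_pos'].round(3),s['position'])"
```

```text
clock: 3.7
position: [0.5436, 0.0269, 0.7291]
tool_rot: [[-0.95, -0.062, 0.307], [-0.049, 0.998, 0.05], [-0.309, 0.032, -0.95]]
ft_force: [-0.4, 1.0, 0.8]
opening: 0.0003
finger_force: 0.0
[-0.59   0.097  0.565  0.891 -0.095  1.852  1.552] [0.54363709 0.02689961 0.72908379]
```

```bash
python3 -m pendant '[[-30,0,-40,0],[-30,0,-40,0],[-30,0,-40,0]]'; python3 -c "
from plant import arm;s=arm.sense();print(s['joint_pos'].round(3),s['position'])"
```

```text
clock: 4.0
position: [0.5763, 0.0246, 0.7841]
tool_rot: [[-0.906, -0.061, 0.418], [-0.04, 0.998, 0.057], [-0.42, 0.035, -0.907]]
ft_force: [-0.5, 0.7, 0.1]
opening: 0.0004
finger_force: 0.0
[-0.419  0.151  0.427  0.715 -0.121  1.852  1.555] [0.57632417 0.02463704 0.78414743]
```

```bash
python3 -m pendant '[[16,3.5,34,0],[16,3.5,34,0],[16,3.5,34,0],[16,3.5,34,0],[16,3.5,34,0],[16,3.5,34,0],[16,3.5,34,0],[16,3.5,34,0],[16,3.5,34,0],[16,3.5,34,0],[16,3.5,34,0],[16,3.5,34,0],[0,0,0,0]]'; cat > w.py <<'E'
import sys
from u import *
from plant import arm
i=sys.argv[1]
s=arm.sense();print(s['joint_pos'].round(3),s['position'].round(4),s['tool_rot'].round(3).tolist())
c=arm.get_calibration("wrist");p,d=arm.snapshot("wrist");np.savez(f"w{i}.npz",p=p,d=d,**c)
cv2.imwrite(f"pics/w{i}.png",p)
vv,uu=np.mgrid[:384,:512];P=bp(c,uu,vv,d)
hsv=cv2.cvtColor(p,cv2.COLOR_BGR2HSV)
m=((hsv[...,2]>150)&(hsv[...,1]<50)&(P[...,2]>.12)&(P[...,2]<.2)&(P[...,0]>.55)).astype(np.uint8)
k,l,st,ce=cv2.connectedComponentsWithStats(m)
for j in range(1,k):
    if st[j,4]>60: q=P[l==j];print(st[j],ce[j].round(1),np.median(q,0).round(4),q.min(0).round(3),q.max(0).round(3))
E
python3 w.py 1
```

```text
clock: 5.3
position: [0.5664, 0.0817, 0.3293]
tool_rot: [[-0.91, -0.061, 0.41], [-0.042, 0.998, 0.055], [-0.412, 0.033, -0.911]]
ft_force: [0.1, -0.2, -0.2]
opening: 0.0007
finger_force: 0.0
[-0.548 -0.02   0.285  1.954  0.083  0.786  1.317] [0.5664 0.0817 0.3293] [[-0.91, -0.061, 0.41], [-0.042, 0.998, 0.055], [-0.412, 0.033, -0.911]]
[ 156  156  191   38 2380] [243.1 179.1] [0.6535 0.0533 0.1526] [ 0.627 -0.038  0.12 ] [0.709 0.217 0.168]
[266 159  23  24 405] [276.5 170.2] [0.6453 0.1148 0.1495] [0.635 0.102 0.124] [0.66  0.129 0.156]
[218 160  20  20 306] [227.7 169.6] [0.652  0.058  0.1425] [0.643 0.046 0.12 ] [0.664 0.069 0.148]
```

View pics/w1.png

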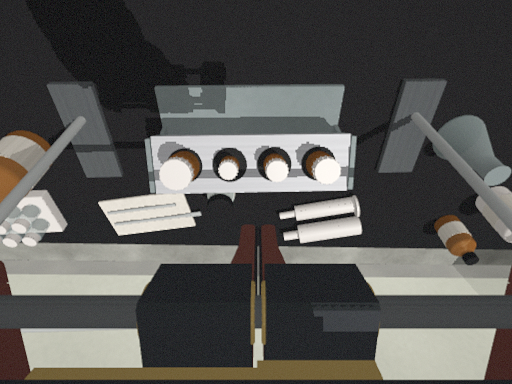

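Wrist view: white cap tops at (178,170) d, (228,170) a, (277,171) b and (327,171) c, with no rod between the fingers and the caps. Next I'll work out the top centres.

```bash
cat > caps.py <<'E'
import sys
from u import *
n=np.array([-.406,-.022,.9135]);yv=np.array([-.055,.9985,0]);xv=np.cross(yv,n)
D=np.array([.671,.088,.107]);B=np.stack([xv,yv,n])
vv,uu=np.mgrid[:384,:512]
for nm in sys.argv[1:]:
    c=load(nm);P=bp(c,uu,vv,c['d']);Q=(P-D)@B.T;hsv=cv2.cvtColor(c['p'],cv2.COLOR_BGR2HSV)
    deck=(abs(Q[...,0])<.025)&(abs(Q[...,1])<.125)&(abs(Q[...,2])<.012)
    print(nm,"deck h",np.median(Q[deck][:,2]).round(4) if deck.any() else None)
    for k,y in zip("dabc",(-.087,-.029,.029,.087)):
        m=(hsv[...,1]<60)&(hsv[...,2]>140)&(abs(Q[...,1]-y)<.025)&(abs(Q[...,0])<.04)&(Q[...,2]>.03)&(Q[...,2]<.075)
        q=Q[m]
        if len(q)<15: print(k,len(q));continue
        h=np.percentile(q[:,2],90);t=q[q[:,2]>h-.003]
        (cx,cy),r=cv2.minEnclosingCircle(t[:,:2].astype(np.float32)*1000)
        ctr=D+np.array([cx/1e3,cy/1e3,np.median(t[:,2])])@B
        print(k,len(t),"rack x,y mm",round(cx,1),round(cy,1),"dia",round(2*r,1),"h",round(np.median(t[:,2])*1e3,1),"world",ctr.round(4),"px",proj(c,ctr).round(1))
E
python3 caps.py w1 scene side
```

```text
w1 deck h 0.0026
d 778 rack x,y mm -3.8 -87.5 dia 36.5 h 59.6 world [ 0.6482 -0.0008  0.1599] px [174.8 174.7]
a 250 rack x,y mm -3.5 -30.1 dia 21.6 h 41.2 world [0.6527 0.0569 0.1432] px [227.  170.7]
b 363 rack x,y mm -4.1 28.0 dia 26.3 h 48.8 world [0.6459 0.1147 0.1499] px [276.5 170.9]
c 531 rack x,y mm -3.9 85.7 dia 30.7 h 54.1 world [0.6408 0.1722 0.1548] px [326.7 171.3]
scene deck h 0.0021
d 40 rack x,y mm -2.8 -86.4 dia 37.5 h 58.5 world [6.494e-01 3.000e-04 1.593e-01] px [245.7 171.8]
a 17 rack x,y mm -0.2 -29.7 dia 21.4 h 39.4 world [0.6565 0.0575 0.1429] px [263.5 180.9]
b 25 rack x,y mm -3.9 29.1 dia 29.2 h 47.2 world [0.6467 0.1158 0.1486] px [283.5 181. ]
c 36 rack x,y mm -3.2 85.4 dia 33.0 h 52.1 world [0.6423 0.172  0.1533] px [302.7 182.3]
side deck h 0.0032
d 62 rack x,y mm -2.3 -86.3 dia 40.3 h 60.2 world [6.492e-01 4.000e-04 1.611e-01] px [253.5 176.5]
a 15 rack x,y mm -3.9 -29.2 dia 18.2 h 42.2 world [0.6519 0.0577 0.1439] px [253.6 172.5]
b 25 rack x,y mm -2.1 27.4 dia 27.2 h 49.2 world [0.6476 0.1141 0.1511] px [251.4 162.2]
c 32 rack x,y mm -2.7 84.9 dia 30.8 h 54.6 world [0.6417 0.1714 0.1558] px [248.8 153.3]
```

Diameters and heights agree with the text in three views (proud by about d 6, a 3, b 5, c 5.5 mm). I'll start with b and approach to 15 mm off.

```bash
python3 -m pendant '[[0,2.3,18.3,0],[0,2.3,18.3,0],[0,2.3,18.3,0],[0,2.3,18.3,0],[0,2.3,18.3,0],[0,2.3,18.3,0],[0,2.3,18.3,0],[0,2.3,18.3,0],[0,2.3,18.3,0],[0,2.3,18.3,0],[0,0,0,0]]' ; cat > st.py <<'E'
import sys
from u import *
from plant import arm
T=dict(d=[.6482,-.0005,.1599],a=[.6530,.0571,.1432],b=[.6462,.1148,.1499],c=[.6411,.1720,.1548])
n=np.array([-.406,-.022,.9135]);s=arm.sense()
R=s['tool_rot'];e=R.T@(np.array(T[sys.argv[1]])-s['position'])*1e3
print("t",round(s['clock'],2),"to top, tool mm",e.round(1),"axial force",round(float(s['ft_force']@n),1),"side",(s['ft_force']-n*(s['ft_force']@n)).round(1),"z-axis",R[:,2].round(3))
E
python3 st.py b
```

```text
clock: 6.45
position: [0.6456, 0.1158, 0.1698]
tool_rot: [[-0.907, -0.061, 0.417], [-0.04, 0.998, 0.057], [-0.42, 0.035, -0.907]]
ft_force: [-1.0, -0.3, -1.2]
opening: 0.0006
finger_force: 0.0
t 6.45 to top, tool mm [ 7.9 -1.7 18.2] axial force -0.7 side [-1.3 -0.3 -0.6] z-axis [ 0.417  0.057 -0.907]
```

```bash
python3 -m pendant '[[4,-0.8,5,0],[4,-0.8,5,0],[0,0,0,0],[0,0,0,0]]' >/dev/null; python3 st.py b;  python3 -m pendant '[[0,0,0,0],[0,0,0,0]]' >/dev/null; python3 st.py b
```

```text
t 6.85 to top, tool mm [-1.1  0.5  9.1] axial force 0.1 side [-0.4  0.2 -0.2] z-axis [ 0.418  0.057 -0.907]
t 7.05 to top, tool mm [-1.1  0.4  8.9] axial force 0.4 side [-0.6  0.3 -0.3] z-axis [ 0.418  0.057 -0.907]
```

```bash
python3 -m pendant '[[-0.5,0,4,0],[-0.5,0,3,0],[0,0,0,0]]' >/dev/null; python3 st.py b
for i in 1; do python3 -m pendant '[[0,0,1,0],[0,0,1,0],[0,0,0,0]]' >/dev/null; python3 st.py b;python3 -m pendant '[[0,0,1,0],[0,0,0,0]]' >/dev/null; python3 st.py b; python3 -m pendant '[[0,0,1,0],[0,0,0,0]]' >/dev/null; python3 st.py b; done
```

```text
t 7.35 to top, tool mm [-0.6  0.5  1. ] axial force -0.3 side [-0.4  0.2 -0.2] z-axis [ 0.417  0.057 -0.907]
t 7.65 to top, tool mm [-0.5  0.6 -0.4] axial force 3.6 side [-1.1  0.1 -0.5] z-axis [ 0.417  0.057 -0.907]
t 7.85 to top, tool mm [-0.5  0.6 -1.4] axial force 5.9 side [-1.5 -0.5 -0.7] z-axis [ 0.417  0.057 -0.907]
t 8.05 to top, tool mm [-0.5  0.6 -2.5] axial force 5.1 side [-1.7 -1.5 -0.8] z-axis [ 0.417  0.057 -0.907]
```

```bash
python3 -m pendant '[[0,0,1,0],[0,0,1,0],[0,0,0,0]]' >/dev/null; python3 st.py b;python3 -m pendant '[[0,0,1,0],[0,0,0,0]]' >/dev/null; python3 st.py b; python3 -m pendant '[[0,0,1,0],[0,0,0,0]]' >/dev/null; python3 st.py b;  python3 -m pendant '[[0,0,1,0],[0,0,0,0]]' >/dev/null; python3 st.py b
```

```text
t 8.35 to top, tool mm [-0.6  0.6 -4.6] axial force 5.5 side [-1.7 -0.7 -0.8] z-axis [ 0.417  0.057 -0.907]
t 8.55 to top, tool mm [-0.5  0.6 -5.6] axial force 4.8 side [-1.6 -1.3 -0.7] z-axis [ 0.417  0.057 -0.907]
t 8.75 to top, tool mm [-0.5  0.7 -6.6] axial force 4.9 side [-1.6 -1.9 -0.8] z-axis [ 0.417  0.057 -0.907]
t 8.95 to top, tool mm [-0.5  0.7 -7.4] axial force 7.8 side [-1.6 -1.8 -0.7] z-axis [ 0.417  0.057 -0.907]
```

```bash
python3 -m pendant '[[0,0,1,0],[0,0,0,0]]' >/dev/null; python3 st.py b;python3 -m pendant '[[0,0,1,0],[0,0,0,0]]' >/dev/null; python3 st.py b; python3 -m pendant '[[0,0,1,0],[0,0,0,0]]' >/dev/null; python3 st.py b
```

```text
t 9.15 to top, tool mm [-0.5  0.8 -8.3] axial force 9.8 side [-3.2 -3.2 -1.5] z-axis [ 0.417  0.057 -0.907]
t 9.35 to top, tool mm [-0.5  0.7 -9.1] axial force 13.2 side [-2.9 -2.9 -1.4] z-axis [ 0.417  0.057 -0.907]
t 9.55 to top, tool mm [-0.5  0.8 -9.9] axial force 15.2 side [-3.4 -2.9 -1.6] z-axis [ 0.417  0.057 -0.907]
```

```bash
python3 -m pendant '[[0,0,1,0],[0,0,0.5,0],[0,0,0,0],[0,0,0,0]]' >/dev/null; python3 st.py b;python3 -m pendant '[[0,0,-5,0],[0,0,-10,0],[0,0,-20,0],[0,15,0,0],[0,25,0,0],[0,15,0,0],[0,0,0,0],[0,0,0,0]]' >/dev/null; python3 st.py c
```

```text
t 9.95 to top, tool mm [ -0.5   0.8 -11.1] axial force 18.5 side [-4.  -3.3 -1.9] z-axis [ 0.417  0.057 -0.907]
t 10.75 to top, tool mm [-0.1  2.9 19.7] axial force 0.3 side [ 0.7 -0.5  0.3] z-axis [ 0.417  0.057 -0.907]
```

```bash
python3 -m pendant '[[0,1.5,9,0],[0,1.5,9,0],[0,0,1,0],[0,0,0,0],[0,0,0,0]]' >/dev/null; python3 st.py c; python3 -m pendant '[[0,0,1,0],[0,0,1,0],[0,0,0,0]]' >/dev/null; python3 st.py c; python3 -m pendant '[[0,0,1,0],[0,0,0,0]]' >/dev/null; python3 st.py c; python3 -m pendant '[[0,0,1,0],[0,0,0,0]]' >/dev/null; python3 st.py c
```

```text
t 11.25 to top, tool mm [-0.   0.9  0.5] axial force 2.9 side [ 0.3 -1.8  0.1] z-axis [ 0.417  0.056 -0.907]
t 11.55 to top, tool mm [ 0.1  0.9 -1. ] axial force 8.5 side [-0.1 -3.5 -0.1] z-axis [ 0.417  0.057 -0.907]
t 11.75 to top, tool mm [ 0.   1.  -1.9] axial force 8.9 side [-1.6 -3.1 -0.8] z-axis [ 0.417  0.057 -0.907]
t 11.95 to top, tool mm [ 0.   1.  -2.9] axial force 8.6 side [-0.1 -3.6 -0.1] z-axis [ 0.417  0.057 -0.907]
```

Cap c slides at about 8.7 N.

```bash
python3 -m pendant '[[0,0,1,0],[0,0,1,0],[0,0,0,0]]' >/dev/null; python3 st.py c; python3 -m pendant '[[0,0,1,0],[0,0,0,0]]' >/dev/null; python3 st.py c; python3 -m pendant '[[0,0,1,0],[0,0,0,0]]' >/dev/null; python3 st.py c
```

```text
t 12.25 to top, tool mm [ 0.   1.1 -5. ] axial force 9.7 side [-0.  -3.5 -0.1] z-axis [ 0.417  0.056 -0.907]
t 12.45 to top, tool mm [-0.  1. -6.] axial force 9.4 side [-1.3 -3.1 -0.6] z-axis [ 0.417  0.056 -0.907]
t 12.65 to top, tool mm [-0.   1.1 -6.8] axial force 12.7 side [-2.  -3.9 -1. ] z-axis [ 0.417  0.056 -0.907]
```

```bash
python3 -m pendant '[[0,0,0.7,0],[0,0,0,0]]' >/dev/null; python3 st.py c; python3 -m pendant '[[0,0,0.7,0],[0,0,0,0]]' >/dev/null; python3 st.py c
```

```text
t 12.85 to top, tool mm [ 0.   1.1 -7.3] axial force 15.0 side [-1.2 -4.1 -0.6] z-axis [ 0.417  0.056 -0.907]
t 13.05 to top, tool mm [ 0.1  1.1 -7.8] axial force 17.7 side [-2.5 -4.6 -1.2] z-axis [ 0.417  0.057 -0.907]
```

```bash
python3 -m pendant '[[0,0,0.5,0],[0,0,0,0],[0,0,0,0]]' >/dev/null; python3 st.py c;python3 -m pendant '[[0,0,-5,0],[0,0,-10,0],[0,0,-20,0],[0,-20,0,0],[0,-35,0,0],[0,-35,0,0],[0,-20,0,0],[0,0,0,0],[0,0,0,0]]' >/dev/null; python3 st.py a
```

```text
t 13.35 to top, tool mm [ 0.   1.1 -8.1] axial force 20.4 side [-2.4 -5.5 -1.2] z-axis [ 0.417  0.057 -0.907]
t 14.25 to top, tool mm [-1.6 -5.8 34.9] axial force 0.8 side [-0.  -0.2 -0. ] z-axis [ 0.417  0.057 -0.907]
```

```bash
python3 -m pendant '[[-0.8,-3,16,0],[-0.8,-3.6,16,0],[0,0,1,0],[0,0,0,0],[0,0,0,0]]' >/dev/null; python3 st.py a; python3 -m pendant '[[0,0,1,0],[0,0,1,0],[0,0,0,0]]' >/dev/null; python3 st.py a; python3 -m pendant '[[0,0,1,0],[0,0,0,0]]' >/dev/null; python3 st.py a; python3 -m pendant '[[0,0,1,0],[0,0,0,0]]' >/dev/null; python3 st.py a
```

```text
t 14.75 to top, tool mm [ 0.1 -0.2  2.2] axial force -0.3 side [ 0.7 -1.2  0.3] z-axis [ 0.417  0.058 -0.907]
t 15.05 to top, tool mm [0.4 0.5 0.1] axial force 2.1 side [0.3 1.  0.2] z-axis [ 0.418  0.058 -0.907]
t 15.25 to top, tool mm [ 0.4  0.5 -1.1] axial force 2.3 side [-0.1  2.   0. ] z-axis [ 0.418  0.058 -0.907]
t 15.45 to top, tool mm [ 0.3  0.6 -2.2] axial force 4.4 side [-0.1  2.2  0. ] z-axis [ 0.418  0.058 -0.907]
```

```bash
python3 -m pendant '[[0,0,1,0],[0,0,1,0],[0,0,0,0]]' >/dev/null; python3 st.py a; python3 -m pendant '[[0,0,1,0],[0,0,1,0],[0,0,0,0]]' >/dev/null; python3 st.py a; python3 -m pendant '[[0,0,1,0],[0,0,0,0]]' >/dev/null; python3 st.py a; python3 -m pendant '[[0,0,1,0],[0,0,0,0]]' >/dev/null; python3 st.py a
```

```text
t 15.75 to top, tool mm [ 0.3  0.7 -4.2] axial force 5.9 side [-0.6  2.2 -0.2] z-axis [ 0.418  0.057 -0.907]
t 16.05 to top, tool mm [ 0.3  0.8 -6.1] axial force 8.0 side [-0.3  1.5 -0.1] z-axis [ 0.418  0.057 -0.907]
t 16.25 to top, tool mm [ 0.3  0.7 -7. ] axial force 9.6 side [-1.3  2.4 -0.5] z-axis [ 0.418  0.057 -0.907]
t 16.45 to top, tool mm [ 0.3  0.8 -7.9] axial force 9.7 side [-0.5  2.2 -0.2] z-axis [ 0.418  0.057 -0.907]
```

```bash
python3 -m pendant '[[0,0,1,0],[0,0,1,0],[0,0,0,0]]' >/dev/null; python3 st.py a; python3 -m pendant '[[0,0,1,0],[0,0,0,0]]' >/dev/null; python3 st.py a; python3 -m pendant '[[0,0,1,0],[0,0,0,0]]' >/dev/null; python3 st.py a; python3 -m pendant '[[0,0,1,0],[0,0,0,0]]' >/dev/null; python3 st.py a
```

```text
t 16.75 to top, tool mm [ 0.3  0.8 -9.8] axial force 11.8 side [-0.8  2.6 -0.3] z-axis [ 0.418  0.057 -0.907]
t 16.95 to top, tool mm [  0.3   0.9 -10.8] axial force 10.6 side [-1.   1.5 -0.4] z-axis [ 0.418  0.057 -0.907]
t 17.15 to top, tool mm [  0.3   0.9 -11.8] axial force 11.0 side [-0.7  0.1 -0.3] z-axis [ 0.418  0.057 -0.907]
t 17.35 to top, tool mm [  0.2   0.9 -12.8] axial force 11.3 side [-2.6  2.4 -1.1] z-axis [ 0.418  0.057 -0.907]
```

```bash
python3 -m pendant '[[0,0,1,0],[0,0,0,0]]' >/dev/null; python3 st.py a; python3 -m pendant '[[0,0,1,0],[0,0,0,0]]' >/dev/null; python3 st.py a; python3 -m pendant '[[0,0,1,0],[0,0,0,0]]' >/dev/null; python3 st.py a; python3 -m pendant '[[0,0,1,0],[0,0,0,0]]' >/dev/null; python3 st.py a
```

```text
t 17.55 to top, tool mm [  0.2   1.  -13.8] axial force 12.8 side [-2.3  1.2 -1. ] z-axis [ 0.418  0.057 -0.907]
t 17.75 to top, tool mm [  0.2   1.  -14.7] axial force 13.4 side [-2.3  0.9 -1. ] z-axis [ 0.418  0.057 -0.907]
t 17.95 to top, tool mm [  0.2   1.  -15.6] axial force 15.0 side [-1.8  1.9 -0.8] z-axis [ 0.418  0.057 -0.907]
t 18.15 to top, tool mm [  0.2   1.  -16.6] axial force 14.2 side [-2.5  0.9 -1.1] z-axis [ 0.418  0.057 -0.907]
```

```bash
python3 -m pendant '[[0,0,1,0],[0,0,0,0]]' >/dev/null; python3 st.py a; python3 -m pendant '[[0,0,1,0],[0,0,0,0]]' >/dev/null; python3 st.py a; python3 -m pendant '[[0,0,0.7,0],[0,0,0,0]]' >/dev/null; python3 st.py a
```

```text
t 18.35 to top, tool mm [  0.3   1.  -17.5] axial force 16.1 side [-1.9  1.  -0.8] z-axis [ 0.418  0.057 -0.907]
t 18.55 to top, tool mm [  0.2   1.1 -18.4] axial force 15.7 side [-2.2  0.4 -1. ] z-axis [ 0.418  0.057 -0.907]
t 18.75 to top, tool mm [  0.2   1.1 -19.1] axial force 17.6 side [-2.2  0.6 -1. ] z-axis [ 0.417  0.057 -0.907]
```

```bash
python3 -m pendant '[[0,0,0.6,0],[0,0,0,0],[0,0,0,0]]' >/dev/null; python3 st.py a;python3 -m pendant '[[0,0,-10,0],[0,0,-20,0],[0,0,-20,0],[0,0,-8,0],[0,-15,0,0],[0,-25,0,0],[0,-16,0,0],[0,0,0,0],[0,0,0,0]]' >/dev/null; python3 st.py d
```

```text
t 19.05 to top, tool mm [  0.2   1.1 -19.6] axial force 18.1 side [-2.4 -0.  -1.1] z-axis [ 0.418  0.057 -0.907]
t 19.95 to top, tool mm [-0.8  0.5 16.5] axial force -0.3 side [ 0.1 -0.2  0. ] z-axis [ 0.416  0.057 -0.907]
```

```bash
python3 -m pendant '[[-0.4,0,7,0],[-0.4,0,7,0],[0,0,1,0],[0,0,0,0],[0,0,0,0]]' >/dev/null; python3 st.py d; python3 -m pendant '[[0,0,1,0],[0,0,0,0]]' >/dev/null; python3 st.py d; python3 -m pendant '[[0,0,1,0],[0,0,0,0]]' >/dev/null; python3 st.py d; python3 -m pendant '[[0,0,1,0],[0,0,0,0]]' >/dev/null; python3 st.py d
```

```text
t 20.45 to top, tool mm [0.4 0.  1.9] axial force 0.1 side [ 0.  -0.7 -0. ] z-axis [ 0.417  0.057 -0.907]
t 20.65 to top, tool mm [0.6 0.3 1.1] axial force 0.7 side [0.4 0.  0.2] z-axis [ 0.417  0.057 -0.907]
t 20.85 to top, tool mm [0.6 0.4 0.2] axial force 2.1 side [ 0.8 -0.5  0.3] z-axis [ 0.418  0.057 -0.907]
t 21.05 to top, tool mm [ 0.6  0.4 -0.8] axial force 4.4 side [-0.5  0.1 -0.2] z-axis [ 0.418  0.057 -0.907]
```

```bash
python3 -m pendant '[[0,0,1,0],[0,0,0,0]]' >/dev/null; python3 st.py d; python3 -m pendant '[[0,0,1,0],[0,0,0,0]]' >/dev/null; python3 st.py d; python3 -m pendant '[[0,0,1,0],[0,0,0,0]]' >/dev/null; python3 st.py d
```

```text
t 21.25 to top, tool mm [ 0.6  0.4 -1.9] axial force 6.8 side [-1.6 -0.2 -0.7] z-axis [ 0.417  0.057 -0.907]
t 21.45 to top, tool mm [ 0.6  0.5 -2.7] axial force 7.6 side [-0.8  0.4 -0.4] z-axis [ 0.417  0.057 -0.907]
t 21.65 to top, tool mm [ 0.7  0.5 -3.6] axial force 10.0 side [-2.1 -0.6 -1. ] z-axis [ 0.418  0.057 -0.907]
```

```bash
python3 -m pendant '[[0,0,1,0],[0,0,0,0]]' >/dev/null; python3 st.py d; python3 -m pendant '[[0,0,1,0],[0,0,0,0]]' >/dev/null; python3 st.py d; python3 -m pendant '[[0,0,1,0],[0,0,0,0]]' >/dev/null; python3 st.py d
```

```text
t 21.85 to top, tool mm [ 0.7  0.5 -4.5] axial force 11.3 side [-2.  -0.8 -0.9] z-axis [ 0.418  0.057 -0.907]
t 22.05 to top, tool mm [ 0.7  0.5 -5.4] axial force 12.6 side [-2.3 -0.6 -1.1] z-axis [ 0.418  0.057 -0.907]
t 22.25 to top, tool mm [ 0.6  0.6 -6.4] axial force 12.3 side [-1.7 -0.9 -0.8] z-axis [ 0.418  0.057 -0.907]
```

```bash
python3 -m pendant '[[0,0,1,0],[0,0,1,0],[0,0,0,0]]' >/dev/null; python3 st.py d; python3 -m pendant '[[0,0,1,0],[0,0,0,0]]' >/dev/null; python3 st.py d; python3 -m pendant '[[0,0,1,0],[0,0,0,0]]' >/dev/null; python3 st.py d; python3 -m pendant '[[0,0,1,0],[0,0,0,0]]' >/dev/null; python3 st.py d
```

```text
t 22.55 to top, tool mm [ 0.6  0.6 -8.4] axial force 12.9 side [-2.4  0.6 -1. ] z-axis [ 0.418  0.057 -0.907]
t 22.75 to top, tool mm [ 0.6  0.6 -9.4] axial force 12.7 side [-3.2 -0.5 -1.4] z-axis [ 0.418  0.057 -0.907]
t 22.95 to top, tool mm [  0.6   0.7 -10.4] axial force 12.9 side [-2.2 -1.3 -1. ] z-axis [ 0.418  0.057 -0.907]
t 23.15 to top, tool mm [  0.6   0.7 -11.4] axial force 12.0 side [-3.  -0.  -1.4] z-axis [ 0.418  0.057 -0.907]
```

```bash
python3 -m pendant '[[0,0,1,0],[0,0,0,0]]' >/dev/null; python3 st.py d; python3 -m pendant '[[0,0,1,0],[0,0,0,0]]' >/dev/null; python3 st.py d; python3 -m pendant '[[0,0,1,0],[0,0,0,0]]' >/dev/null; python3 st.py d
```

```text
t 23.35 to top, tool mm [  0.6   0.7 -12.3] axial force 13.6 side [-3.1 -0.8 -1.4] z-axis [ 0.418  0.057 -0.907]
t 23.55 to top, tool mm [  0.6   0.7 -13.2] axial force 15.9 side [-3.1 -1.2 -1.4] z-axis [ 0.418  0.057 -0.907]
t 23.75 to top, tool mm [  0.6   0.8 -14.1] axial force 16.5 side [-4.1 -2.  -1.9] z-axis [ 0.418  0.057 -0.907]
```

```bash
python3 -m pendant '[[0,0,0.8,0],[0,0,0.7,0],[0,0,0,0],[0,0,0,0]]' >/dev/null; python3 st.py d;python3 -m pendant '[[0,0,-10,0],[0,0,-20,0],[0,0,-20,0],[0,5,-20,0],[0,15,-20,0],[0,15,-20,0],[0,15,-20,0],[0,15,-20,0],[0,15,-20,0],[0,5,-10,0],[0,0,0,0],[0,0,0,0],[0,0,0,0],[0,0,0,0]]' ; python3 w.py 2 >/dev/null; python3 caps.py w2
```

```text
t 24.15 to top, tool mm [  0.6   0.8 -15.4] axial force 20.0 side [-4.2 -0.7 -1.9] z-axis [ 0.418  0.057 -0.907]
clock: 25.55
position: [0.5753, 0.0738, 0.3103]
tool_rot: [[-0.908, -0.059, 0.416], [-0.039, 0.998, 0.056], [-0.418, 0.035, -0.908]]
ft_force: [0.5, -0.1, 0.2]
opening: 0.0004
finger_force: 0.0
w2 deck h 0.0026
d 838 rack x,y mm -3.2 -87.2 dia 36.7 h 52.8 world [ 6.514e-01 -4.000e-04  1.539e-01] px [179.7 177. ]
a 274 rack x,y mm -3.4 -29.6 dia 21.8 h 37.8 world [0.6541 0.0575 0.1402] px [233.7 172.9]
b 392 rack x,y mm -3.7 28.2 dia 25.7 h 43.0 world [0.6486 0.115  0.1448] px [285.2 172.7]
c 580 rack x,y mm -4.0 85.5 dia 31.9 h 48.1 world [0.6431 0.1721 0.1493] px [337.2 172.6]
```

All four now stand at the home height with the same 1.8–2.1 mm bias (d 52.8, a 37.8, b 43.0, c 48.1), and have sprung back up.

```bash
python3 -c "
from plant import arm;print(arm.close_job())"
```

```text
the job is handed in; nothing more can be done
None
```

All four caps are pressed home at 18–20 N each; the last wrist-camera view showed them at home height with the vials risen, the arm came away clear of the rack and frame without going near the bottle, flask or jar, and the job was handed in at about 26 s.

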